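# Slide a plate out over the end of the welding ledge

### The job

On the welding bench, push the thin blue plate back until it lies flat against the fence, and push it along the ledge towards the orange lantern until the whole yellow band at that end hangs out past the end of the ledge, with no more than a finger's breadth (20 mm) of blue out behind it. Only push it: never lift or tip the plate, and leave the lantern, can, magnet and brush where they stand. Finish with the plate lying still against the fence and your hand clear.

Things in the scene. Friction and masses are not known exactly. Their poses are not given: they have to be found in the camera images.
- ledge: Fixed green steel ledge, bright flat top 40 mm above the bench, turned up to 0.3 rad. Origin on the bench, mid-length; x across it, away from the robot, y along it, z up. Top: x = -70 mm to the fence, open ends at y = +160 and -160 mm. Dark steel fence along the whole far side: face looks to -x at x = +48 mm, 12 mm thick, rises 12 mm above the top.
- blank: Loose aluminium plate, dyed blue, flat on the ledge, 80 (its x) x 160 (its y) x 6 mm, about 0.2 kg, ends alike: a 30 mm wide yellow band across each. Origin: centre of underside; x towards the fence. Starts near mid-ledge, wholly on it, a little off the fence and slightly askew. Against the fence its origin is at x = +8 mm of the ledge. Ordinary metal friction.
- lantern: Work lantern standing on the bench beyond one end of the ledge (either end): orange base and cap, white column, 72 mm across, 145 mm tall. Origin at the centre of its underside. Bystander; it marks the end over which the plate must hang.
- can: White round can with a green label standing on the bench beyond the other end of the ledge, 56 mm across, 140 mm tall. Origin at the centre of its underside. Bystander.
- magnet: Red stepped welding magnet standing on the bench beyond the fence, 18 x 75 x 36 mm (x, y, z). Origin at the centre of its underside. Bystander.
- brush: Brush, 170 mm long, lying on the bench beyond the fence, roughly along it. Origin on its underside. Bystander.
Not all that is in view belongs to the job. What is meant by the blank is not brown, and is the smaller of those in its own colour.

How it is judged:
By the outcome, as a careful person would: the job done as asked, in the order asked, and still so for the second after the job is handed in, with the robot touching nothing.
It also fails if it takes over 50 s, if anything falls off the work surface, if the arm or the gripper's body presses on something with over 40 N, if the wrist force passes 120 N, or if a joint passes its speed limit or range.

### The arm

A 6-joint arm with a two-finger parallel gripper is mounted at the origin on the work surface. World frame = base frame: x ahead of the robot, y to its left, z up, the work surface at z = 0. Lengths are in m, angles in rad, forces in N, time in s.
With the tool pointing down it reaches from about 0.25 to 0.725 m from the base axis. Payload 4 kg.
Tool frame: the origin (TCP) lies on the centre line of the jaws, within the pads' length; the fingertips stand 19 mm ahead of it and the grasp point (between the pads) is the TCP; z points along the fingers, y is the direction in which the jaws open and shut (so a half turn about z gives the same grasp; the last joint's range is limited). The gripper opens to 85 mm and grips with 20 to 120 N. Pads are 22 mm wide; open, the fingers measure 114 mm over their backs; the gripper's body (76 mm by 85 mm) begins 54 mm behind the grasp point. The pads swing forward as they close: fully open they stand 13 mm farther back than shut.
Start: joints at [1.238, 0.241, 0.005, 1.335, 0, 1.571], TCP at [0.163, 0.473, 0.25] pointing down, gripper open.
Joint ranges: [-2.72, 2.72], [-1.05, 1.87], [-1.09, 1.28], [-1.99, 2.15], [-1.42, 1.44], [-3.14, 3.14]. Speed limits (rad/s): [2.79, 2.79, 3.14, 3.14, 3.14, 3.14].

### API

Orientations are given as a unit quaternion [x, y, z, w].
In Python, from workcell import bot gives the robot as it stands. The module is installed in compiled form; this text tells all that it offers.
- The arm moves only by the shell command python3 -m handwheel 'ROWS' [OPENING]. ROWS is JSON, a list of rows, each an object of numbers: "dx", "dy", "dz": the shift along the tool's x, y, z as a fraction of full scale; "ax", "ay", "az": the turn, a rotation vector about the tool's x, y, z as a fraction of full scale. In form: [{"dx": .., "dy": .., "dz": .., "ax": .., "ay": .., "az": ..}, ...]. A call has 1 to 12 rows; each row shifts and turns the commanded pose from where the row before left it, along the tool's axes as they then stand; what a row does not reach is not made up. Full scale, the value 1, is 2.5 cm for a shift and 0.15 rad for a turn. A row lasts 1/10 s, in which the tool goes at most 50 mm and 8.59 degrees, less where a joint would pass 70% of its speed; a pose out of reach is approached as far as the arm can. A call with a number of a shift or a turn outside -1 to 1 is refused whole. A call with a gripper value outside its range is refused whole. OPENING is the gripper's target within -1 to 1 (fully open at 1, half-way at 0, shut at -1), set as the call begins (- or left out, the last holds). The fingers move at their own pace and stop on an object; the grip force is fixed at half the most. Time passes only in rows, so rows that do not move let the fingers close. It gives the time, the measured TCP pose, the force and the opening at its end, in the units of the state.
- bot.get_obs(): the state, without advancing time (a new reading comes with each control period).
- bot.camera(name): name is "scene" or "side" or "wrist"; returns a dict with "img" (480x640x3 uint8, red, green, blue), "intrinsics" (3x3 intrinsics, pixels), "dist_coeffs" ([k1, k2, p1, p2, k3] as OpenCV has them; the pictures are not rectified), "eye" and "rotation" of the camera in the world. Camera axes: x right, y down, z forward; pixel columns grow to the right and rows downward; lengths in m; the calibration is good to about 2 mm. A picture is of the moment at which its call begins. There is no depth.
- bot.job_done(): hands the job in, once; it reports no verdict.
Trained networks look in a picture, given as the dict that the camera call returned (one of the last four; its "shot" number tells which), for a name from the list of things; names that differ only in an ending like _2 or _b are one class to them, and where a whole thing is asked for, a point or a joint stands for the part that bears it (a point fixed in the world has none). Each returns a list of dicts, best first, with "confidence" (0 to 1); they miss things now and then, are a little off and sometimes report something else, mostly with a low value. They report only what shows in the picture. A call takes as long as a camera call. They do not tell look-alikes from the thing itself.
- bot.trace(thing, picture): "region" (480x640 bool, what is visible of it) and "rect" ([centre column, centre row, width, height] in pixels, round what is visible of it).
The state is a dict: "clock": time; "joint_pos": joint angles; "joint_vel": joint speeds; "tau": joint torques, N m; "eef_pos": TCP position; "tool_rot": TCP orientation; "ft_force": force on the tool from outside, world axes, zero at the start; "ft_torque": the same for the moment, N m; "grip_width": finger opening in m.
Only numpy, scipy, OpenCV 4.12 (cv2) and the standard library are available. Lean on these libraries where they do the work, as an engineer would, in place of code of your own. Each camera call takes 0.05 s, during which the arm holds its last target.

## Working session

There is one attempt and no reset: what is moved stays moved. The work goes in short steps, Python scripts to look and compute and a shell command to move; the robot and the scene stay as the last step left them, time stands still between calls to the robot, and variables do not carry over. Pictures are saved under pics/ and viewed, and the job is handed in when it is done.

```bash
mkdir -p pics; python3 - <<'E'
from workcell import bot
import cv2,json,pickle
o=bot.get_obs()
print({k:o[k] for k in ('clock','eef_pos','tool_rot','ft_force','grip_width')})
for n in ('scene','side','wrist'):
    p=bot.camera(n); cv2.imwrite(f'pics/{n}0.png',p['img'][:,:,::-1]); pickle.dump(p,open(f'{n}0.pkl','wb'))
    print(n,p['eye'],p['rotation'],p['intrinsics'],p['dist_coeffs'])
E
```

```text
{'clock': 0.0, 'eef_pos': array([0.16314314, 0.47199312, 0.24939472]), 'tool_rot': array([ 1.65623542e-01,  9.86188473e-01, -1.05269361e-03, -1.71453264e-04]), 'ft_force': array([-0.20128238, -0.25743085,  0.80726741]), 'grip_width': 0.08559085275451933}
scene [ 1.23661407 -0.67377438  0.72141199] [ 0.80601354  0.34710379 -0.1831314  -0.44308466] [[546.14579256   0.         315.25022037]
 [  0.         546.14579256 239.30860155]
 [  0.           0.           1.        ]] [0.0402681 0.        0.        0.        0.       ]
side [0.44962751 0.70723497 0.86549452] [-0.02246362  0.93898435 -0.34290117  0.01491838] [[498.90632214   0.         326.23066099]
 [  0.         498.90632214 251.56434836]
 [  0.           0.           1.        ]] [0.04101062 0.         0.         0.         0.        ]
wrist [0.09994052 0.4930679  0.3742404 ] [0.80734332 0.57481208 0.07643327 0.10929681] [[403.32802559   0.         321.81659742]
 [  0.         403.32802559 243.55645777]
 [  0.           0.           1.        ]] [-0.00518667  0.          0.          0.          0.        ]
```

View pics/scene0.png

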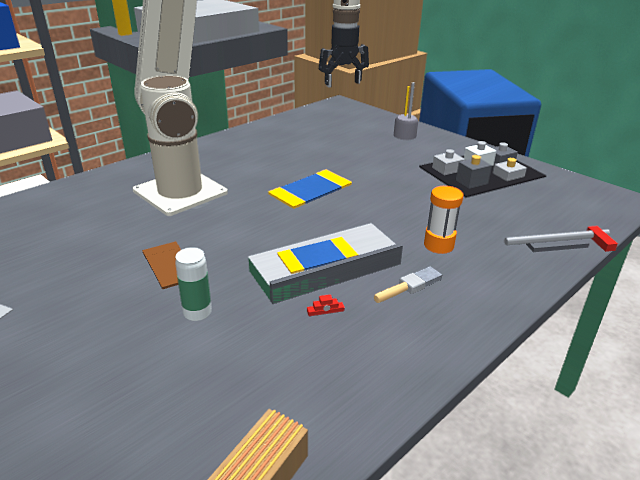

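View pics/side0.png

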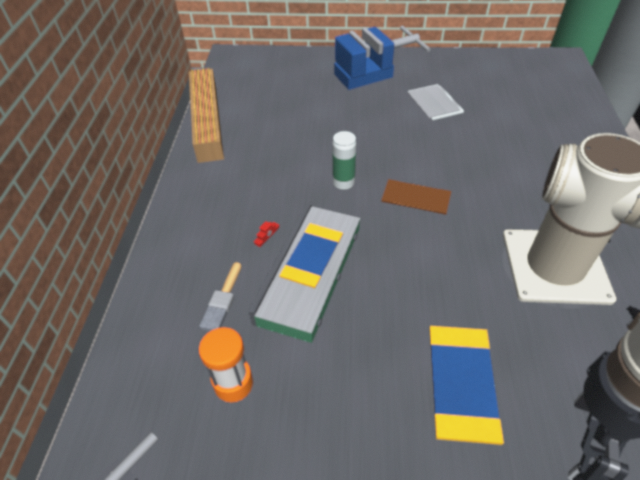

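View pics/wrist0.png

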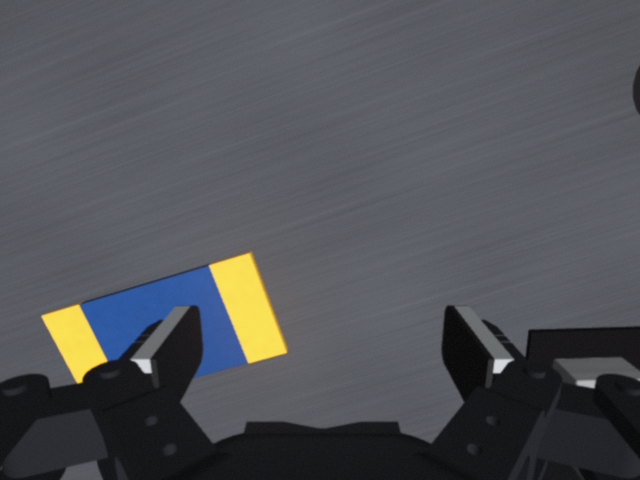

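The lantern is at the +y end of the ledge, at scene (441,220) and side (226,365). The target plate is the one on the ledge, at scene (318,254) and side (313,256). The larger one on the bench is a decoy. Next I'll zoom in for corner positions.

```bash
python3 - <<'E'
import pickle,cv2
for n,(x0,y0,w,h) in {'scene':(240,215,170,90),'side':(245,200,125,145)}.items():
    p=pickle.load(open(n+'0.pkl','rb'))['img'][y0:y0+h,x0:x0+w,::-1]
    s=min(800//w,600//h)
    p=cv2.resize(p,None,fx=s,fy=s,interpolation=cv2.INTER_CUBIC); print(n,s); cv2.imwrite(f'pics/{n}0z.png',p)
E
```

```text
scene 4
side 4
```

View pics/scene0z.png

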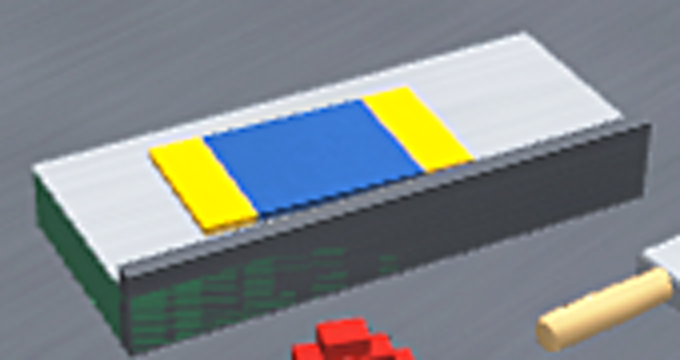

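View pics/side0z.png

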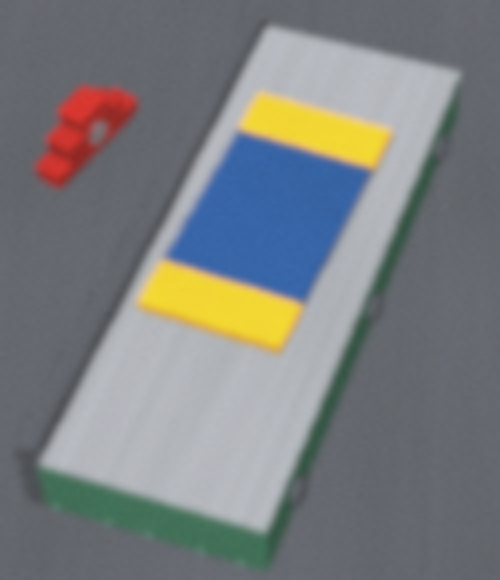

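```bash
cat > h.py <<'E'
import pickle,cv2,numpy as np
from scipy.spatial.transform import Rotation as R
from scipy.optimize import least_squares
def proj(p,X):
    r=R.from_quat(p['rotation']); Rw=r.as_matrix().T
    return cv2.projectPoints(np.asarray(X,float),cv2.Rodrigues(Rw)[0],-Rw@np.asarray(p['eye']),p['intrinsics'],p['dist_coeffs'])[0][:,0]
def ray(p,px,z):
    u=cv2.undistortPoints(np.array([[px]],float),p['intrinsics'],p['dist_coeffs'])[0,0]
    d=R.from_quat(p['rotation']).as_matrix()@[u[0],u[1],1]; e=np.asarray(p['eye'])
    return e+d*(z-e[2])/d[2]
def pts(L,pose,z0=0):
    x,y,a=pose;L=np.asarray(L,float);c,s=np.cos(a),np.sin(a)
    return np.c_[x+c*L[:,0]-s*L[:,1],y+s*L[:,0]+c*L[:,1],L[:,2]+z0]
def fit(obs,x0):
    f=lambda q:np.concatenate([(proj(p,pts(L,q))-np.array(px)).ravel() for p,L,px in obs])
    s=least_squares(f,x0,loss='soft_l1'); return s.x,s.fun.reshape(-1,2)
E
python3 - <<'E'
from h import *
S=pickle.load(open('scene0.pkl','rb'));D=pickle.load(open('side0.pkl','rb'))
z=lambda a,o:(np.array(a,float)+.5)/4-.5+np.array(o)
so,do=(240,215),(245,200)
l=1e-3
led,r=fit([(S,np.array([[-70,-160,40],[-70,160,40],[60,-160,52],[60,160,52]])*l,z([[35,168],[526,33],[122,280],[650,125]],so)),
 (D,np.array([[-70,-160,40],[-70,160,40]])*l,z([[461,72],[268,532]],do))],[.45,.1,0])
print(led,r)
P=np.array([[-40,-80,46],[-40,80,46],[40,-80,46],[40,80,46]])*l
for nm,o in (('S',[(S,P,z([[150,148],[407,87],[205,232],[473,158]],so))]),('D',[(D,P,z([[393,128],[280,345],[262,92],[140,300]],do))])):
    q,r=fit(o,[.45,.1,0]);c,s=np.cos(led[2]),np.sin(led[2]);d=q[:2]-led[:2]
    print(nm,q,'in ledge',c*d[0]+s*d[1],-s*d[0]+c*d[1],q[2]-led[2]);print(r.round(1).tolist())
print(ray(S,(440,245),0),ray(D,(232,385),0),ray(S,(446,195),.145),ray(D,(221,348),.145),'can',ray(S,(191,254),.14),ray(D,(344,138),.14))
E
```

```text
[ 0.53720918  0.04232853 -0.28469509] [[-1.36347144 -0.16209455]
 [-0.5702169   0.28052778]
 [ 0.45191406 -0.20371592]
 [ 0.02693176 -0.45391257]
 [-0.13977186  0.24063284]
 [-0.67055746  0.14896522]]
S [ 0.5271796   0.02447201 -0.32794888] in ledge -0.004610594576529947 -0.019954701903066738 -0.04325379637014093
[[-0.3, 0.6], [-0.0, 0.1], [0.1, -0.9], [0.2, 0.1]]
D [ 0.52592188  0.02127946 -0.333711  ] in ledge -0.004921007970028126 -0.023371994158806902 -0.04901591367480407
[[0.1, 0.2], [0.3, 0.2], [-0.2, -0.3], [-0.3, -0.1]]
[0.65422359 0.31397193 0.        ] [0.65605762 0.30861436 0.        ] [0.65960944 0.29562601 0.145     ] [0.65065131 0.31270838 0.145     ] can [ 0.46653423 -0.24884783  0.14      ] [ 0.46744984 -0.2531428   0.14      ]
```

Ledge: (0.537, 0.042), yaw −0.285. In its frame the plate is at (−5, −21) mm, about −0.046 rad askew. The lantern is at y≈+0.29 and the can at y≈−0.30. I'll push with shut fingers and tool axes lined up with the ledge, starting with the move over and a check of the pose.

```bash
cat > st.py <<'E'
from workcell import bot
from h import *
o=bot.get_obs();led=np.array([0.53720918,0.04232853,-0.28469509])
c,s=np.cos(led[2]),np.sin(led[2]);d=o['eef_pos'][:2]-led[:2]
m=R.from_quat(o['tool_rot']).as_matrix()
print('t',round(o['clock'],2),'ledge xy',(1e3*np.array([c*d[0]+s*d[1],-s*d[0]+c*d[1]])).round(1),'z',(1e3*o['eef_pos'][2]).round(1),'yaw err',(np.arctan2(m[1,1],m[0,1])-led[2]-np.pi/2).round(4),'tz',m[:,2].round(3),'F',o['ft_force'].round(1),'g',round(o['grip_width'],4))
f=o['ft_force'];print('F ledge',c*f[0]+s*f[1],-s*f[0]+c*f[1],f[2])
E
python3 -m handwheel '[{"az":-0.31},{"dx":-0.96,"dy":-0.79},{"dx":-0.96,"dy":-0.79},{"dx":-0.96,"dy":-0.79},{"dx":-0.96,"dy":-0.79},{"dx":-0.96,"dy":-0.79},{"dx":-0.96,"dy":-0.79},{"dx":-0.96,"dy":-0.79}]' -1; python3 st.py
```

```text
t 0.15 ledge xy [-479.7  307.5] z 249.6 yaw err -0.0481 tz [-0.001 -0.001 -1.   ] F [-0.4 -0.2 -0.7] g 0.0855
F ledge -0.338279382073853 -0.29887403386255074 -0.6548738156359281invalid input
```

```bash
python3 -m handwheel '[{"dx":0,"dy":0,"dz":0,"ax":0,"ay":0,"az":-0.31},{"dx":-0.96,"dy":-0.79,"dz":0,"ax":0,"ay":0,"az":0},{"dx":-0.96,"dy":-0.79,"dz":0,"ax":0,"ay":0,"az":0}]' -1; python3 st.py
```

```text
clock: 0.45
eef_pos: [0.1981, 0.4207, 0.2497]
tool_rot: [0.142, 0.99, -0.001, -0.0]
ft_force: [0.0, -0.1, 0.6]
grip_width: 0.0437
t 0.45 ledge xy [-431.7  267.9] z 249.7 yaw err 0.0005 tz [-0.    -0.001 -1.   ] F [ 0.  -0.1  0.6] g 0.0437
F ledge 0.06115866250447538 -0.13460332550979587 0.6294381044939923
```

```bash
python3 -m handwheel '[{"dx":-1,"dy":-0.85,"dz":0,"ax":0,"ay":0,"az":0},{"dx":-1,"dy":-0.85,"dz":0,"ax":0,"ay":0,"az":0},{"dx":-1,"dy":-0.85,"dz":0,"ax":0,"ay":0,"az":0},{"dx":-1,"dy":-0.85,"dz":0,"ax":0,"ay":0,"az":0},{"dx":-1,"dy":-0.85,"dz":0,"ax":0,"ay":0,"az":0},{"dx":-1,"dy":-0.85,"dz":0,"ax":0,"ay":0,"az":0},{"dx":-1,"dy":-0.85,"dz":0,"ax":0,"ay":0,"az":0},{"dx":-1,"dy":-0.85,"dz":0,"ax":0,"ay":0,"az":0},{"dx":-1,"dy":-0.85,"dz":0,"ax":0,"ay":0,"az":0},{"dx":-1,"dy":-0.85,"dz":0,"ax":0,"ay":0,"az":0},{"dx":-1,"dy":-0.85,"dz":0,"ax":0,"ay":0,"az":0},{"dx":-1,"dy":-0.85,"dz":0,"ax":0,"ay":0,"az":0}]'; python3 -m handwheel '[{"dx":-1,"dy":-0.85,"dz":0.5,"ax":0,"ay":0,"az":0},{"dx":-1,"dy":-0.85,"dz":1,"ax":0,"ay":0,"az":0},{"dx":-0.4,"dy":0,"dz":1,"ax":0,"ay":0,"az":0},{"dx":0,"dy":0,"dz":1,"ax":0,"ay":0,"az":0},{"dx":0,"dy":0,"dz":1,"ax":0,"ay":0,"az":0},{"dx":0,"dy":0,"dz":0.8,"ax":0,"ay":0,"az":0},{"dx":0,"dy":0,"dz":0,"ax":0,"ay":0,"az":0},{"dx":0,"dy":0,"dz":0,"ax":0,"ay":0,"az":0}]' >/dev/null; python3 st.py
python3 - <<'E'
from workcell import bot
import cv2,pickle
for n in ('scene','side','wrist'):
    p=bot.camera(n); cv2.imwrite(f'pics/{n}1.png',p['img'][:,:,::-1]); pickle.dump(p,open(f'{n}1.pkl','wb'))
E
```

```text
clock: 1.65
eef_pos: [0.4144, 0.0905, 0.2501]
tool_rot: [0.143, 0.99, -0.0, -0.0]
ft_force: [0.7, -0.1, -0.3]
grip_width: -0.0001
t 2.45 ledge xy [-72.4 -29.8] z 117.8 yaw err -0.0016 tz [-0.001 -0.    -1.   ] F [0.5 0.1 0. ] g 0.0003
F ledge 0.468047913336162 0.20927773906224634 0.0007235065253641815
```

View pics/wrist1.png

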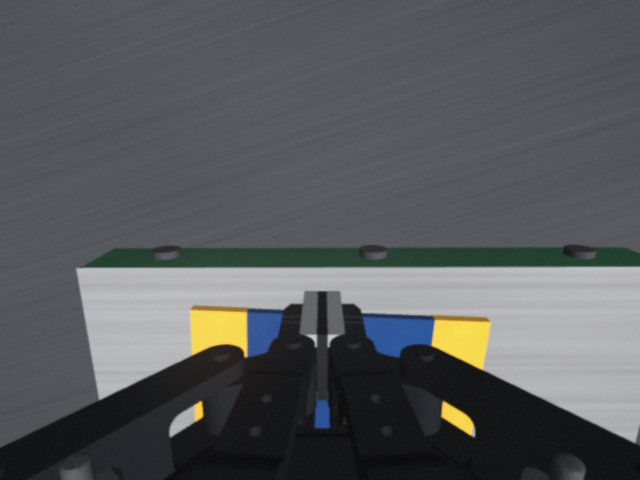

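View pics/side1.png

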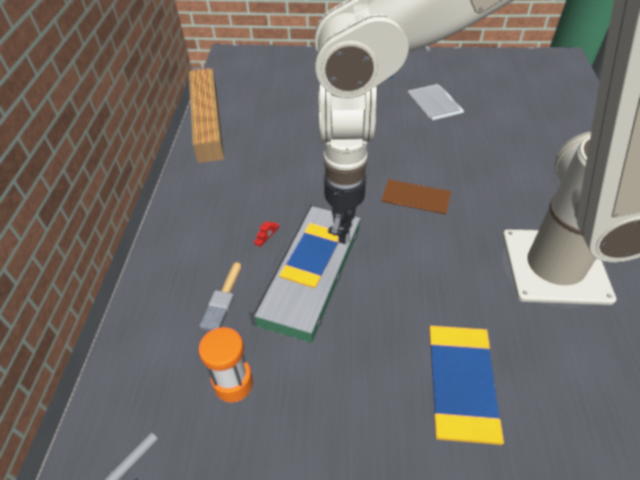

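```bash
python3 - <<'E'
from h import *
W=pickle.load(open('wrist1.pkl','rb'))
led=[0.53720918,0.04232853,-0.28469509];c,s=np.cos(led[2]),np.sin(led[2])
for px,z in (((80,268),.04),((372,267),.04),((637,267),.04),((191,307),.046),((489,319),.046)):
    d=ray(W,px,z)[:2]-led[:2]; print(px,(1e3*np.array([c*d[0]+s*d[1],-s*d[0]+c*d[1]])).round(1))
E
```

```text
(80, 268) [ -68.8 -159.5]
(372, 267) [-69.   -3.8]
(637, 267) [-68.6 137.9]
(191, 307) [ -48.8 -100.1]
(489, 319) [-41.4  59.2]
```

The wrist view agrees with the fit to within 1–2 mm: ledge edge at row 267 is x≈−69, and the plate's near corners are at (−49, −100) and (−41, 59). Descending into the free strip.

```bash
python3 -m handwheel '[{"dx":0,"dy":0,"dz":0.8,"ax":0,"ay":0,"az":0},{"dx":0,"dy":0,"dz":0.8,"ax":0,"ay":0,"az":0},{"dx":0,"dy":0,"dz":0.5,"ax":0,"ay":0,"az":0},{"dx":0,"dy":0,"dz":0,"ax":0,"ay":0,"az":0},{"dx":0,"dy":0,"dz":0,"ax":0,"ay":0,"az":0}]' >/dev/null; python3 st.py
python3 -m handwheel '[{"dx":0,"dy":0,"dz":0.08,"ax":0,"ay":0,"az":0},{"dx":0,"dy":0,"dz":0,"ax":0,"ay":0,"az":0}]' >/dev/null; python3 st.py
python3 - <<'E'
from workcell import bot
import cv2,pickle
for n in ('scene','side','wrist'):
    p=bot.camera(n); pickle.dump(p,open(f'{n}2.pkl','wb'))
    if n!='side':
      x,y=(240,200) if n=='scene' else (230,200)
      cv2.imwrite(f'pics/{n}2.png',cv2.resize(p['img'][y:y+120,x:x+180,::-1],None,fx=4,fy=4,interpolation=2))
E
```

```text
t 3.1 ledge xy [-71.5 -29.5] z 66.3 yaw err -0.0015 tz [ 0.001  0.    -1.   ] F [0.9 0.4 0.7] g 0.0
F ledge 0.7687322901638542 0.6720811425328229 0.7345847575417922
t 3.3 ledge xy [-71.5 -29.5] z 64.1 yaw err -0.0016 tz [ 0.002  0.    -1.   ] F [-0.2  0.4  0.1] g 0.0
F ledge -0.25270145907361313 0.29535615229156786 0.06739191004972707
```

View pics/wrist2.png

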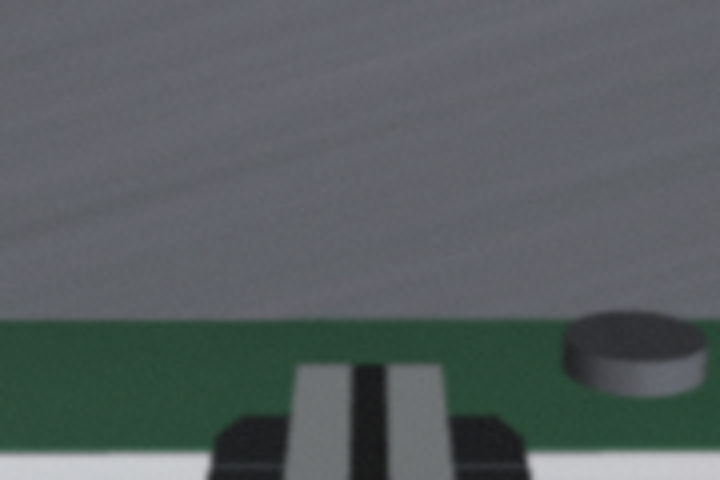

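View pics/scene2.png

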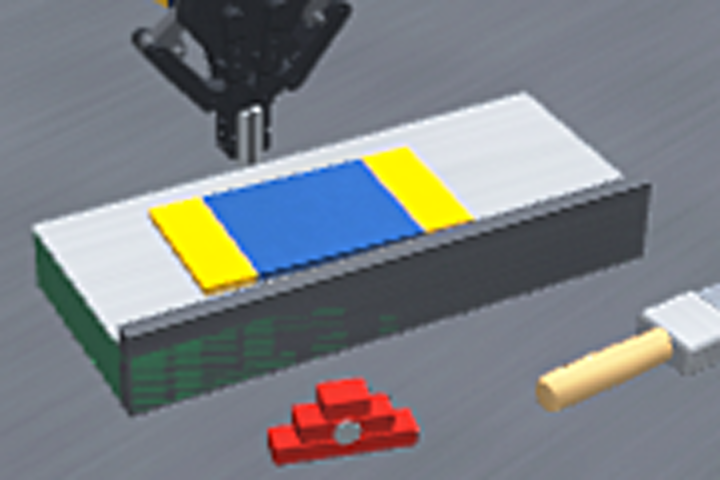

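```bash
python3 - <<'E'
from h import *
S=pickle.load(open('scene2.pkl','rb'))
for z in (.0,.04,.045,.05,.055):
  print(z,[((q-[240,200]+.5)*4-.5).round(0) for q in proj(S,pts([[-.0605,-.0295,z],[-.0605,-.040,z],[-.0605,-.019,z]],[0.53720918,0.04232853,-0.28469509]))])
E
```

```text
0.0 [array([251., 236.]), array([234., 240.]), array([267., 231.])]
0.04 [array([251., 178.]), array([234., 182.]), array([267., 173.])]
0.045 [array([251., 171.]), array([234., 175.]), array([267., 166.])]
0.05 [array([251., 163.]), array([234., 168.]), array([267., 159.])]
0.055 [array([251., 156.]), array([234., 160.]), array([267., 151.])]
```

Tip looks to be at z≈45–50 mm. I'll step down in small increments watching the force.

```bash
python3 -m handwheel '[{"dx":0,"dy":0,"dz":0.06,"ax":0,"ay":0,"az":0},{"dx":0,"dy":0,"dz":0,"ax":0,"ay":0,"az":0}]' >/dev/null; python3 st.py
python3 -m handwheel '[{"dx":0,"dy":0,"dz":0.04,"ax":0,"ay":0,"az":0},{"dx":0,"dy":0,"dz":0,"ax":0,"ay":0,"az":0}]' >/dev/null; python3 st.py
```

```text
t 3.65 ledge xy [-72.3 -29.8] z 61.7 yaw err -0.0016 tz [-0. -0. -1.] F [-0.8  0.1 -0.1] g 0.0
F ledge -0.7873015194436135 -0.12280968048008499 -0.1279590143563257
t 3.85 ledge xy [-72.4 -29.8] z 60.6 yaw err -0.0016 tz [-0. -0. -1.] F [-0.4  0.  -0.3] g 0.0001
F ledge -0.4416956998524345 -0.07875019516524419 -0.2555286566389108
```

```bash
python3 -m handwheel '[{"dx":-0.2,"dy":0,"dz":0,"ax":0,"ay":0,"az":0},{"dx":-0.2,"dy":0,"dz":0,"ax":0,"ay":0,"az":0},{"dx":-0.16,"dy":0,"dz":0,"ax":0,"ay":0,"az":0},{"dx":-0.1,"dy":0,"dz":0,"ax":0,"ay":0,"az":0},{"dx":-0.1,"dy":0,"dz":0,"ax":0,"ay":0,"az":0}]' >/dev/null; python3 st.py
python3 - <<'E'
from workcell import bot
import cv2,pickle
for n in ('scene',):
    p=bot.camera(n); pickle.dump(p,open(f'{n}3.pkl','wb'))
    x,y=(240,200)
    cv2.imwrite(f'pics/{n}3.png',cv2.resize(p['img'][y:y+120,x:x+180,::-1],None,fx=4,fy=4,interpolation=2))
E
```

```text
t 4.35 ledge xy [-54.4 -30. ] z 60.5 yaw err -0.0016 tz [-0.003  0.001 -1.   ] F [-4.4  1.4  3. ] g -0.0002
F ledge -4.590238039487197 0.1419547001221142 3.0245450094708577
```

View pics/scene3.png

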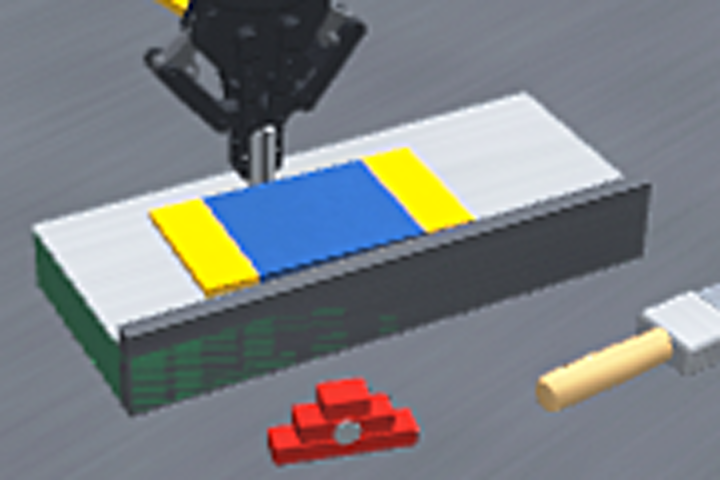

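```bash
python3 -m handwheel '[{"dx":-0.08,"dy":0,"dz":0,"ax":0,"ay":0,"az":0},{"dx":0,"dy":0,"dz":0,"ax":0,"ay":0,"az":0}]' >/dev/null; python3 st.py
python3 -m handwheel '[{"dx":-0.08,"dy":0,"dz":0,"ax":0,"ay":0,"az":0},{"dx":0,"dy":0,"dz":0,"ax":0,"ay":0,"az":0}]' >/dev/null; python3 st.py
python3 - <<'E'
from workcell import bot
import cv2,pickle
for n in ('scene',):
    p=bot.camera(n); pickle.dump(p,open(f'{n}4.pkl','wb'))
    x,y=(240,200)
    cv2.imwrite(f'pics/{n}4.png',cv2.resize(p['img'][y:y+120,x:x+180,::-1],None,fx=4,fy=4,interpolation=2))
E
```

```text
t 4.6 ledge xy [-51.3 -30. ] z 60.6 yaw err -0.0017 tz [-0. -0. -1.] F [-3.2  0.8 -0. ] g 0.0001
F ledge -3.292806852854064 -0.16181176157364474 -0.017139739037025647
t 4.8 ledge xy [-48.7 -29.8] z 60.8 yaw err -0.0017 tz [ 0.001 -0.    -1.   ] F [-0.9  0.3 -0.4] g -0.0002
F ledge -0.924272907421235 0.03792201755741462 -0.35075369736953516
```

View pics/scene4.png

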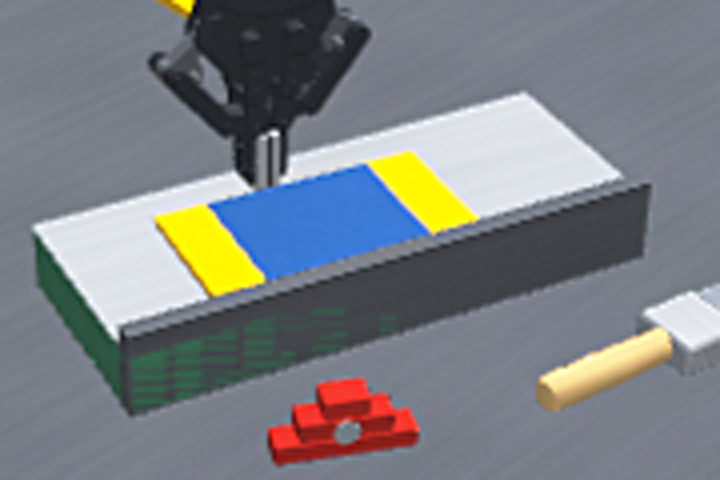

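The plate slides cleanly. I'll carry on in small steps until the fence reacts.

```bash
python3 -m handwheel '[{"dx":-0.08,"dy":0,"dz":0,"ax":0,"ay":0,"az":0},{"dx":-0.08,"dy":0,"dz":0,"ax":0,"ay":0,"az":0},{"dx":0,"dy":0,"dz":0,"ax":0,"ay":0,"az":0}]' >/dev/null; python3 st.py
python3 -m handwheel '[{"dx":-0.04,"dy":0,"dz":0,"ax":0,"ay":0,"az":0},{"dx":-0.04,"dy":0,"dz":0,"ax":0,"ay":0,"az":0},{"dx":0,"dy":0,"dz":0,"ax":0,"ay":0,"az":0}]' >/dev/null; python3 st.py
python3 -m handwheel '[{"dx":-0.04,"dy":0,"dz":0,"ax":0,"ay":0,"az":0},{"dx":0,"dy":0,"dz":0,"ax":0,"ay":0,"az":0}]' >/dev/null; python3 st.py
```

```text
t 5.15 ledge xy [-44.5 -29.7] z 60.9 yaw err -0.0018 tz [ 0.001 -0.    -1.   ] F [-1.  -0.8 -0.6] g -0.0001
F ledge -0.7577558172138561 -1.0347559314892028 -0.6160686919835576
t 5.45 ledge xy [-43.3 -29.8] z 60.8 yaw err -0.0016 tz [-0.  0. -1.] F [-1.9  0.2  1.4] g 0.0001
F ledge -1.8432980529556524 -0.29141694025607656 1.362011163496405
t 5.65 ledge xy [-42.9 -29.9] z 60.8 yaw err -0.0015 tz [-0.002  0.    -1.   ] F [-5.2  1.7  2.6] g -0.0
F ledge -5.444578163708011 0.166280629338045 2.638911628934377
```

```bash
python3 -m handwheel '[{"dx":-0.04,"dy":0,"dz":0,"ax":0,"ay":0,"az":0},{"dx":-0.04,"dy":0,"dz":0,"ax":0,"ay":0,"az":0},{"dx":0,"dy":0,"dz":0,"ax":0,"ay":0,"az":0}]' >/dev/null; python3 st.py
python3 -m handwheel '[{"dx":-0.04,"dy":0,"dz":0,"ax":0,"ay":0,"az":0},{"dx":0,"dy":0,"dz":0,"ax":0,"ay":0,"az":0}]' >/dev/null; python3 st.py
python3 - <<'E'
from workcell import bot
import cv2,pickle
for n in ('scene','side'):
    p=bot.camera(n); pickle.dump(p,open(f'{n}5.pkl','wb'))
    x,y=(240,200)
    cv2.imwrite(f'pics/{n}5.png',cv2.resize(p['img'][y:y+145,x:x+180,::-1],None,fx=4,fy=4,interpolation=2))
E
```

```text
t 5.95 ledge xy [-42.3 -30.2] z 60.6 yaw err -0.0014 tz [-0.004  0.001 -1.   ] F [-9.   1.8  6.2] g 0.0001
F ledge -9.09367796801511 -0.8301889671366884 6.2056595285272875
t 6.15 ledge xy [-42.2 -30.2] z 60.6 yaw err -0.0012 tz [-0.006  0.001 -1.   ] F [-9.2  2.2  8.1] g 0.0
F ledge -9.467065581383773 -0.4507687612536726 8.067759744869637
```

View pics/scene5.png

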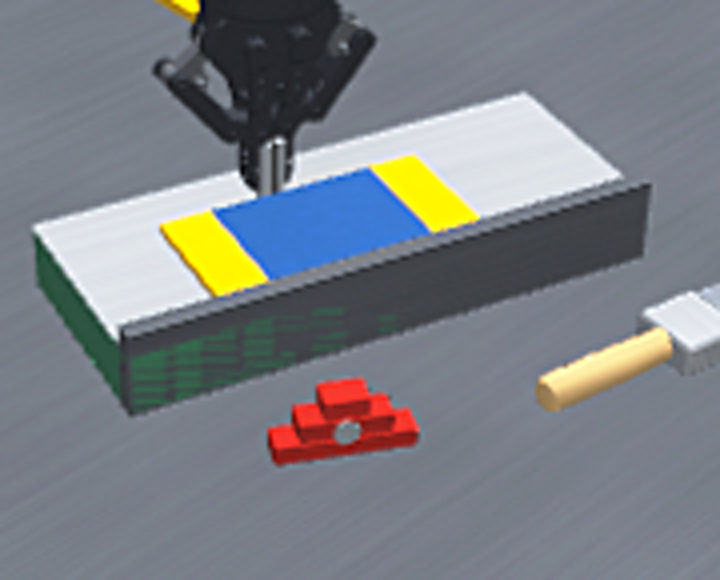

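View pics/side5.png

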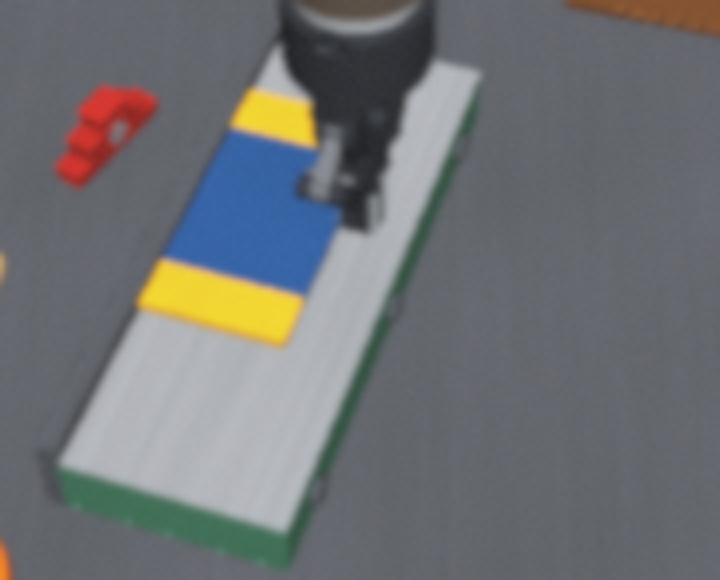

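The plate is flush: fence reaction 9.5 N, and TCP at −42 matches the near face at −32. Next: back off, rise, and go round to the −y end.

```bash
python3 -m handwheel '[{"dx":0.3,"dy":0,"dz":0,"ax":0,"ay":0,"az":0},{"dx":0.4,"dy":0,"dz":0,"ax":0,"ay":0,"az":0},{"dx":0,"dy":0,"dz":-0.8,"ax":0,"ay":0,"az":0},{"dx":0,"dy":-0.8,"dz":-0.8,"ax":0,"ay":0,"az":0},{"dx":0,"dy":-0.8,"dz":0,"ax":0,"ay":0,"az":0},{"dx":0,"dy":-0.8,"dz":0,"ax":0,"ay":0,"az":0},{"dx":-0.6,"dy":-0.8,"dz":0,"ax":0,"ay":0,"az":0},{"dx":-0.6,"dy":-0.9,"dz":0,"ax":0,"ay":0,"az":0},{"dx":-0.6,"dy":0,"dz":0,"ax":0,"ay":0,"az":0},{"dx":-0.7,"dy":0,"dz":0,"ax":0,"ay":0,"az":0},{"dx":0,"dy":0,"dz":0,"ax":0,"ay":0,"az":0},{"dx":0,"dy":0,"dz":0,"ax":0,"ay":0,"az":0}]' >/dev/null; python3 st.py
python3 - <<'E'
from workcell import bot
import cv2,pickle
for n in ('scene','wrist'):
    p=bot.camera(n); pickle.dump(p,open(f'{n}6.pkl','wb'))
    x,y=(240,180)
    cv2.imwrite(f'pics/{n}6.png',cv2.resize(p['img'][y:y+145,x:x+180,::-1],None,fx=4,fy=4,interpolation=2) if n=='scene' else p['img'][:,:,::-1])
E
```

```text
t 7.45 ledge xy [   5.5 -132.4] z 100.7 yaw err -0.0017 tz [ 0. -0. -1.] F [ 0.6 -0.4 -0.4] g -0.0002
F ledge 0.6710879222765647 -0.24911587695401455 -0.43265794492378573
```

View pics/scene6.png

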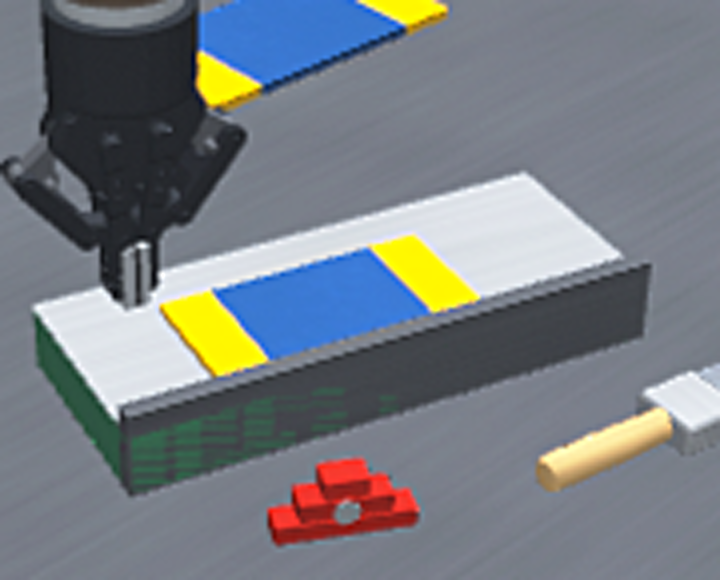

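View pics/wrist6.png

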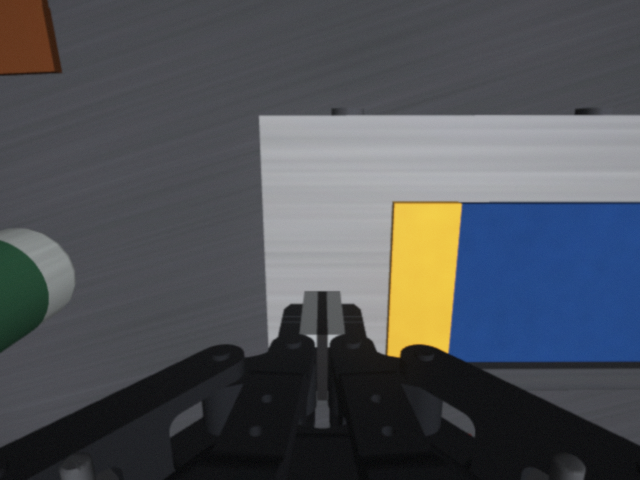

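```bash
python3 - <<'E'
from h import *
W=pickle.load(open('wrist6.pkl','rb'))
led=[0.53720918,0.04232853,-0.28469509];c,s=np.cos(led[2]),np.sin(led[2])
for px,z in (((394,202),.046),((639,203),.046),((387,361),.046),((639,361),.046),((260,116),.04)):
    d=ray(W,px,z)[:2]-led[:2]; print(px,(1e3*np.array([c*d[0]+s*d[1],-s*d[0]+c*d[1]])).round(1))
E
python3 -m handwheel '[{"dx":0,"dy":0,"dz":0.6,"ax":0,"ay":0,"az":0},{"dx":0,"dy":0,"dz":0.6,"ax":0,"ay":0,"az":0},{"dx":0,"dy":0,"dz":0.3,"ax":0,"ay":0,"az":0},{"dx":0,"dy":0,"dz":0.1,"ax":0,"ay":0,"az":0},{"dx":0,"dy":0,"dz":0,"ax":0,"ay":0,"az":0}]' >/dev/null; python3 st.py
```

```text
(394, 202) [ -31.8 -101. ]
(639, 203) [-31.2   9.4]
(387, 361) [  48.5 -100.9]
(639, 361) [49.  25.9]
(260, 116) [ -69.  -160.5]
t 8.05 ledge xy [   5.3 -132.3] z 60.7 yaw err -0.0014 tz [-0.001  0.    -1.   ] F [ 0.6 -0.3 -0.8] g 0.0
F ledge 0.6493575507462385 -0.15070340151873238 -0.8009125777180623
```

The plate's rear end is at y=−101 and it is square to the fence (x −31.8 to 48.5), so I need to push it +141 mm. Approaching its end now.

```bash
python3 -m handwheel '[{"dx":0,"dy":0.2,"dz":0,"ax":0,"ay":0,"az":0},{"dx":0,"dy":0.2,"dz":0,"ax":0,"ay":0,"az":0},{"dx":0,"dy":0.12,"dz":0,"ax":0,"ay":0,"az":0},{"dx":0,"dy":0.12,"dz":0,"ax":0,"ay":0,"az":0},{"dx":0,"dy":0,"dz":0,"ax":0,"ay":0,"az":0}]' >/dev/null; python3 st.py;  python3 -m handwheel '[{"dx":0,"dy":0.1,"dz":0,"ax":0,"ay":0,"az":0},{"dx":0,"dy":0.1,"dz":0,"ax":0,"ay":0,"az":0},{"dx":-0.01,"dy":0.1,"dz":0,"ax":0,"ay":0,"az":0},{"dx":-0.01,"dy":0.1,"dz":0,"ax":0,"ay":0,"az":0}]' >/dev/null; python3 st.py
python3 - <<'E'
from workcell import bot
import cv2,pickle
for n in ('scene',):
    p=bot.camera(n); pickle.dump(p,open(f'{n}7.pkl','wb'))
    x,y=(240,180)
    cv2.imwrite(f'pics/{n}7.png',cv2.resize(p['img'][y:y+145,x:x+180,::-1],None,fx=4,fy=4,interpolation=2) if n=='scene' else p['img'][:,:,::-1])
E
```

```text
t 8.55 ledge xy [   5.8 -115.8] z 61.0 yaw err -0.0008 tz [ 0.  0. -1.] F [ 0.5 -0.7  0.9] g -0.0001
F ledge 0.6962438140919552 -0.54318495612426 0.896028899061914
t 8.95 ledge xy [   6.2 -106.3] z 60.8 yaw err -0.0017 tz [-0. -0. -1.] F [-0.7 -2.5  0.3] g -0.0002
F ledge 0.05076850509730069 -2.59402346177973 0.26721295901370734
```

View pics/scene7.png

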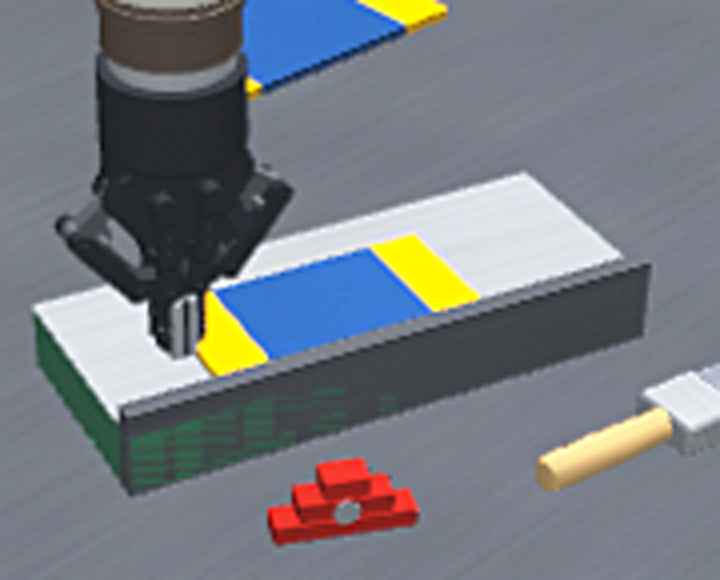

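```bash
python3 -m handwheel '[{"dx":-0.01,"dy":0.2,"dz":0,"ax":0,"ay":0,"az":0},{"dx":-0.01,"dy":0.2,"dz":0,"ax":0,"ay":0,"az":0},{"dx":-0.01,"dy":0.2,"dz":0,"ax":0,"ay":0,"az":0},{"dx":-0.01,"dy":0.2,"dz":0,"ax":0,"ay":0,"az":0},{"dx":-0.01,"dy":0.2,"dz":0,"ax":0,"ay":0,"az":0},{"dx":-0.01,"dy":0.2,"dz":0,"ax":0,"ay":0,"az":0},{"dx":0,"dy":0.1,"dz":0,"ax":0,"ay":0,"az":0}]' >/dev/null; python3 st.py
python3 - <<'E'
from workcell import bot
import cv2,pickle
for n in ('scene','side'):
    p=bot.camera(n); pickle.dump(p,open(f'{n}8.pkl','wb'))
    x,y=(240,180)
    cv2.imwrite(f'pics/{n}8.png',cv2.resize(p['img'][y:y+145,x:x+180,::-1],None,fx=4,fy=4,interpolation=2))
E
```

```text
t 9.7 ledge xy [  6.4 -74.9] z 60.6 yaw err -0.002 tz [-0.003 -0.003 -1.   ] F [-5.3 -6.3  4.8] g 0.0
F ledge -3.327403695660661 -7.5558681853249805 4.789574108056915
```

View pics/scene8.png

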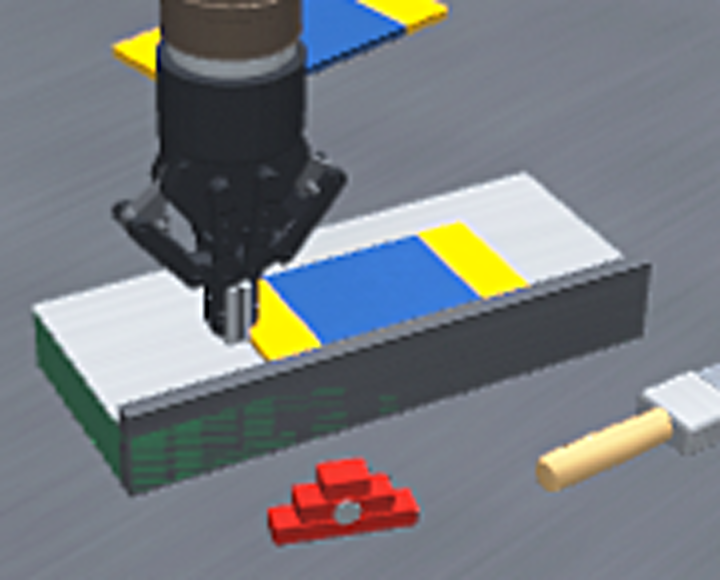

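View pics/side8.png

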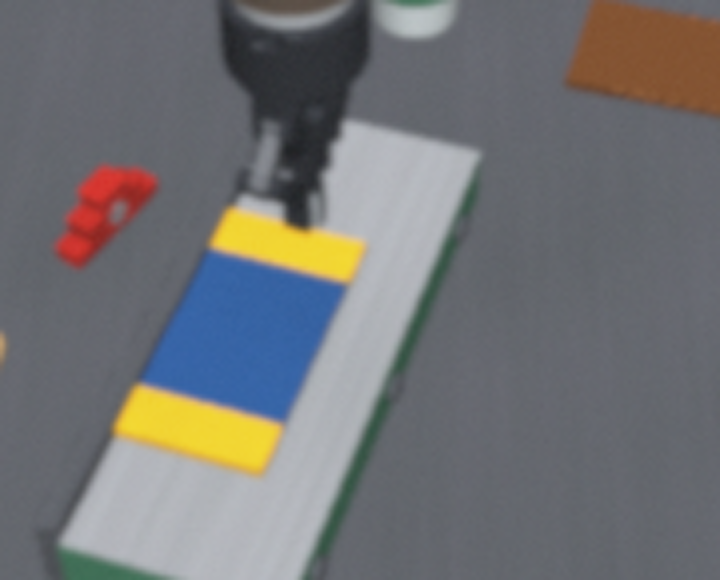

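```bash
cat > m.py <<'E'
from h import *
led=[0.53720918,0.04232853,-0.28469509];c,s=np.cos(led[2]),np.sin(led[2])
def m(k,px,z=.046,off=(240,180),f=4):
    p=pickle.load(open(k+'.pkl','rb'));q=(np.array(px,float)+.5)/f-.5+np.array(off)
    d=ray(p,q,z)[:2]-led[:2]; print(k,px,(1e3*np.array([c*d[0]+s*d[1],-s*d[0]+c*d[1]])).round(1))
E
python3 - <<'E'
from m import m
m('scene8',(462,224));m('scene8',(526,288));m('side8',(264,472));m('side8',(115,432));m('side8',(232,207));m('side8',(367,242))
E
```

```text
scene8 (462, 224) [-30.  92.]
scene8 (526, 288) [42.8 89.6]
side8 (264, 472) [-33.2  91.3]
side8 (115, 432) [47.1 92.6]
side8 (232, 207) [ 47.4 -70.3]
side8 (367, 242) [-32.3 -69.8]
```

```bash
python3 -m handwheel '[{"dx":0,"dy":0.2,"dz":-0.02,"ax":0,"ay":0,"az":0},{"dx":0,"dy":0.25,"dz":0,"ax":0,"ay":0,"az":0},{"dx":0,"dy":0.25,"dz":0,"ax":0,"ay":0,"az":0},{"dx":0,"dy":0.25,"dz":0,"ax":0,"ay":0,"az":0},{"dx":-0.01,"dy":0.25,"dz":0,"ax":0,"ay":0,"az":0},{"dx":0,"dy":0.25,"dz":0,"ax":0,"ay":0,"az":0},{"dx":0,"dy":0.25,"dz":0,"ax":0,"ay":0,"az":0},{"dx":0,"dy":0.25,"dz":0,"ax":0,"ay":0,"az":0},{"dx":-0.01,"dy":0.25,"dz":0,"ax":0,"ay":0,"az":0},{"dx":0,"dy":0.25,"dz":0,"ax":0,"ay":0,"az":0},{"dx":0,"dy":0.2,"dz":0,"ax":0,"ay":0,"az":0},{"dx":0,"dy":0.1,"dz":0,"ax":0,"ay":0,"az":0}]' >/dev/null; python3 st.py
python3 - <<'E'
from workcell import bot
import cv2,pickle
for n in ('scene','side'):
    p=bot.camera(n); pickle.dump(p,open(f'{n}9.pkl','wb'))
    x,y=(270,180) if n=='scene' else (240,220)
    cv2.imwrite(f'pics/{n}9.png',cv2.resize(p['img'][y:y+145,x:x+180,::-1],None,fx=4,fy=4,interpolation=2))
E
```

```text
t 11.0 ledge xy [ 6.9 -5.3] z 60.9 yaw err -0.0011 tz [-0.003 -0.001 -1.   ] F [-4.9 -5.   3.3] g -0.0
F ledge -3.263997763552508 -6.1975143238811725 3.3430232606166523
```

View pics/scene9.png

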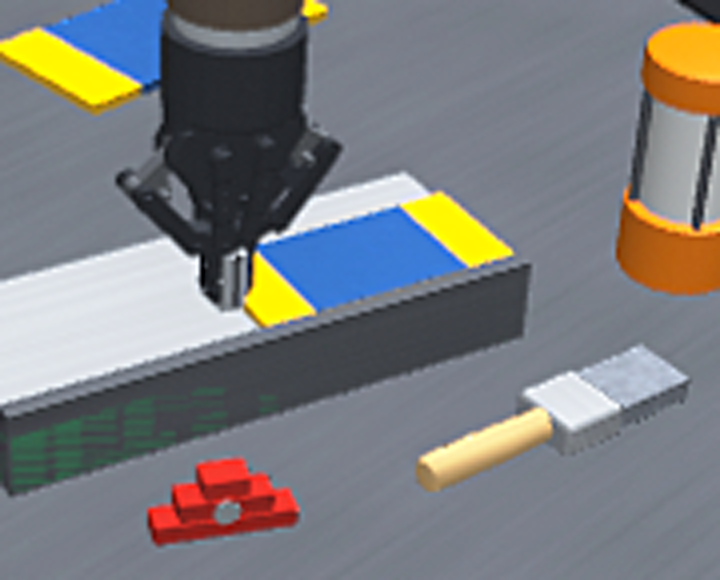

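View pics/side9.png

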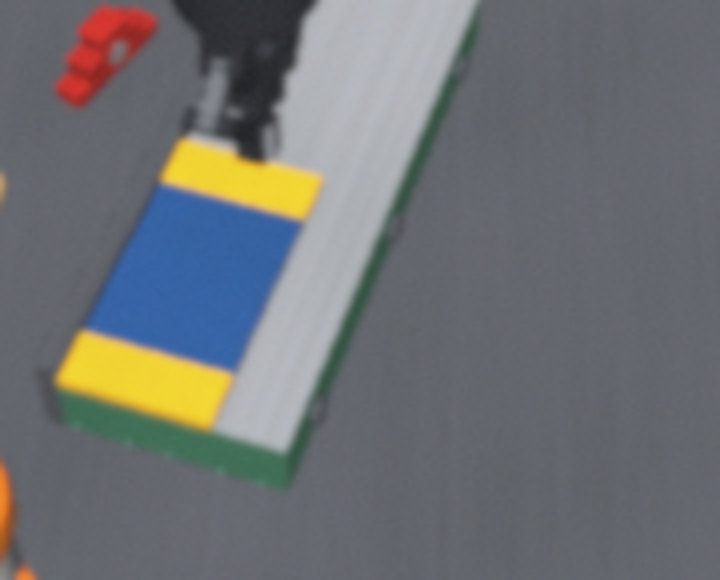

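The plate's end is level with the ledge end, as predicted (TCP −5 → end 161). Pushing 39.5 mm more.

```bash
python3 -m handwheel '[{"dx":0,"dy":0.2,"dz":0,"ax":0,"ay":0,"az":0},{"dx":0,"dy":0.2,"dz":0,"ax":0,"ay":0,"az":0},{"dx":0,"dy":0.2,"dz":0,"ax":0,"ay":0,"az":0},{"dx":0,"dy":0.2,"dz":0,"ax":0,"ay":0,"az":0},{"dx":0,"dy":0.2,"dz":0,"ax":0,"ay":0,"az":0},{"dx":0,"dy":0.2,"dz":0,"ax":0,"ay":0,"az":0},{"dx":0,"dy":0.2,"dz":0,"ax":0,"ay":0,"az":0},{"dx":0,"dy":0.1,"dz":0,"ax":0,"ay":0,"az":0},{"dx":0,"dy":0.06,"dz":0,"ax":0,"ay":0,"az":0},{"dx":0,"dy":0,"dz":0,"ax":0,"ay":0,"az":0}]' >/dev/null; python3 st.py
python3 - <<'E'
from workcell import bot
import cv2,pickle
for n in ('scene','side'):
    p=bot.camera(n); pickle.dump(p,open(f'{n}10.pkl','wb'))
    x,y=(270,180) if n=='scene' else (220,220)
    cv2.imwrite(f'pics/{n}10.png',cv2.resize(p['img'][y:y+145,x:x+180,::-1],None,fx=4,fy=4,interpolation=2))
E
```

```text
t 12.1 ledge xy [ 7.  33.8] z 60.9 yaw err -0.001 tz [-0.003 -0.001 -1.   ] F [-4.8 -4.2  1.8] g 0.0001
F ledge -3.4086610140549265 -5.383409443826482 1.8023034891253478
```

View pics/scene10.png

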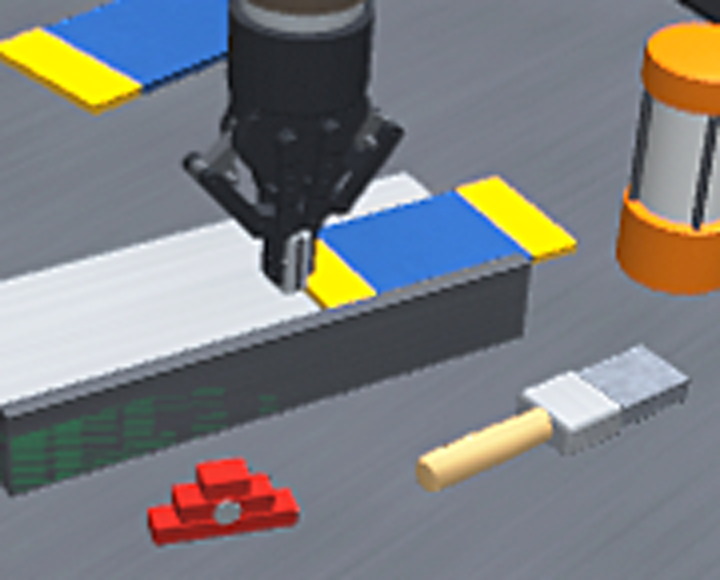

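View pics/side10.png

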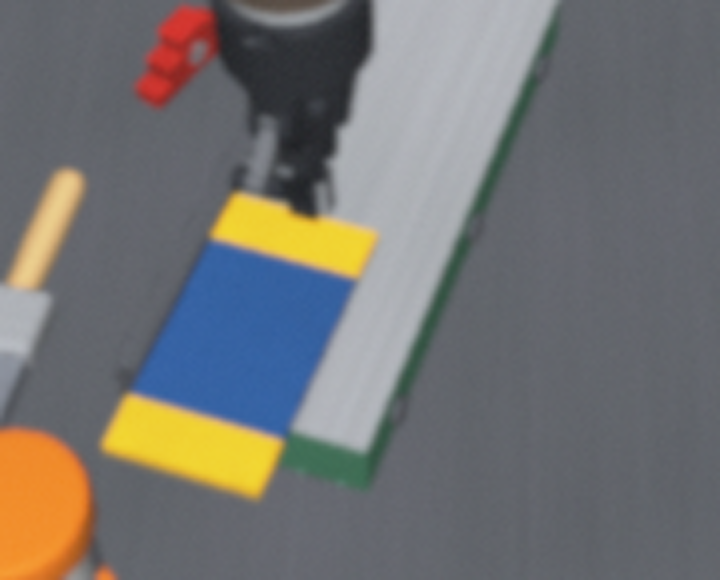

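```bash
python3 - <<'E'
from m import m
o=(220,220)
for p in ((262,494),(103,447),(285,438),(128,395),(378,233),(237,193)): m('side10',p,off=o)
m('side10',(368,455),z=.04,off=o);m('side10',(290,435),z=.04,off=o)
o=(270,180)
for p in ((497,177),(577,241),(458,187),(528,258)): m('scene10',p,off=o)
m('scene10',(406,173),z=.04,off=o)
E
```

```text
side10 (262, 494) [-33.7 199.5]
side10 (103, 447) [ 47.2 200.5]
side10 (285, 438) [-32.6 168.2]
side10 (128, 395) [ 48.3 170.3]
side10 (378, 233) [-32.3  39.6]
side10 (237, 193) [46.7 38.7]
side10 (368, 455) [-71.7 160.8]
side10 (290, 435) [-32.5 162.6]
scene10 (497, 177) [-34.  202.7]
scene10 (577, 241) [ 45.5 203.4]
scene10 (458, 187) [-34.7 175.3]
scene10 (528, 258) [ 47.8 167.9]
scene10 (406, 173) [-70.5 162. ]
```

Overhang is 40 mm, with about 10 mm of blue out, and the plate is square to the fence. Backing off and rising.

```bash
python3 -m handwheel '[{"dx":0,"dy":-0.2,"dz":0,"ax":0,"ay":0,"az":0},{"dx":0,"dy":-0.6,"dz":0,"ax":0,"ay":0,"az":0},{"dx":0,"dy":-0.6,"dz":-0.4,"ax":0,"ay":0,"az":0},{"dx":0,"dy":-0.6,"dz":-1,"ax":0,"ay":0,"az":0},{"dx":0.6,"dy":-0.6,"dz":-1,"ax":0,"ay":0,"az":0},{"dx":1,"dy":0,"dz":-1,"ax":0,"ay":0,"az":0},{"dx":1,"dy":0,"dz":-1,"ax":0,"ay":0,"az":0},{"dx":1,"dy":0,"dz":-1,"ax":0,"ay":0,"az":0},{"dx":1,"dy":0,"dz":-1,"ax":0,"ay":0,"az":0},{"dx":1,"dy":0,"dz":0,"ax":0,"ay":0,"az":0},{"dx":0,"dy":0,"dz":0,"ax":0,"ay":0,"az":0},{"dx":0,"dy":0,"dz":0,"ax":0,"ay":0,"az":0}]' >/dev/null; python3 st.py
python3 - <<'E'
from workcell import bot
import cv2,pickle
for n in ('scene','side'):
    p=bot.camera(n); pickle.dump(p,open(f'{n}11.pkl','wb'))
    x,y=(270,180) if n=='scene' else (220,220)
    cv2.imwrite(f'pics/{n}11.png',cv2.resize(p['img'][y:y+145,x:x+180,::-1],None,fx=4,fy=4,interpolation=2))
    cv2.imwrite(f'pics/{n}11f.png',p['img'][:,:,::-1])
E
```

```text
t 13.4 ledge xy [-131.4  -31.2] z 222.3 yaw err -0.002 tz [ 0.003  0.    -1.   ] F [ 0.3  1.  -1.2] g -0.0001
F ledge 0.021741676554230482 1.0839514111725328 -1.1974389264099792
```

View pics/scene11.png

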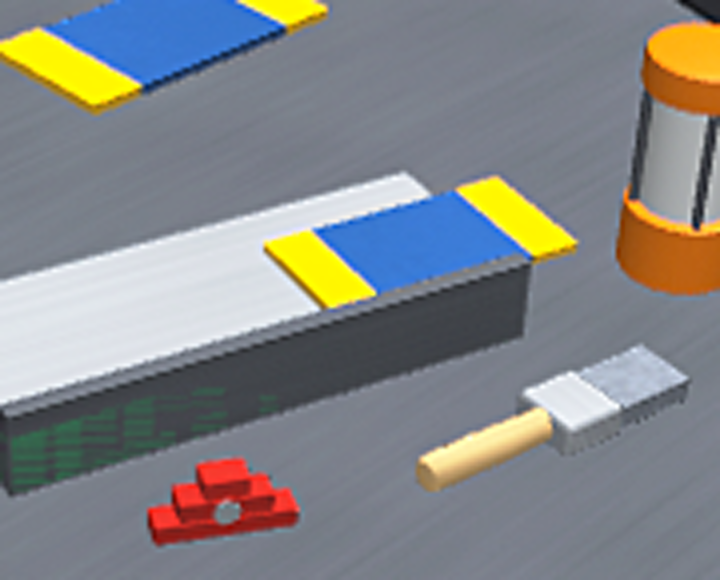

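View pics/side11.png

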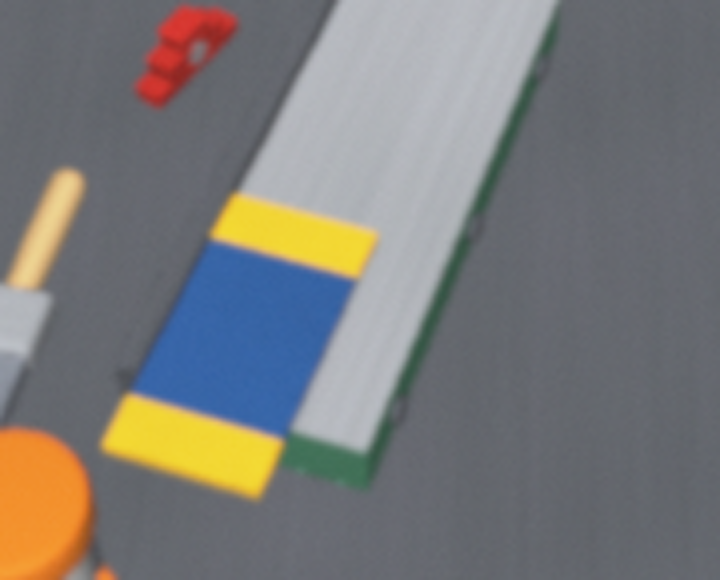

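View pics/scene11f.png

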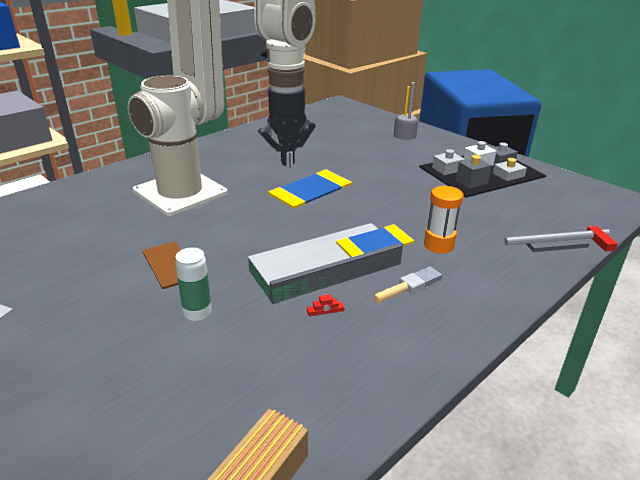

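```bash
python3 - <<'E'
from h import *
led=[0.53720918,0.04232853,-0.28469509];c,s=np.cos(led[2]),np.sin(led[2])
P=np.array([[-40,-80,46],[-40,80,46],[40,-80,46],[40,80,46]])*1e-3
z=lambda a,o:(np.array(a,float)+.5)/4-.5+np.array(o)
S=pickle.load(open('scene11.pkl','rb'));D=pickle.load(open('side11.pkl','rb'))
a=(S,P,z([[265,243],[497,177],[328,307],[577,241]],(270,180)));b=(D,P,z([[378,233],[262,494],[237,193],[103,447]],(220,220)))
for o in ([a],[b],[a,b]):
    q,r=fit(o,[.57,.15,-.28]);d=q[:2]-led[:2];print((1e3*np.array([c*d[0]+s*d[1],-s*d[0]+c*d[1]])).round(1),q[2]-led[2],abs(r).max())
E
```

```text
[  4.3 122.6] -0.02288957337200681 1.3144777812025836
[  7.  119.7] 0.0023350908974296702 0.40278349884277986
[  6.7 120.4] -0.003778401264583231 1.7211738420352276
```

The side view says square, while the scene fit suggests −0.02 rad, though the fence hides its far corner. The wrist camera from above will settle it.

```bash
python3 -m handwheel '[{"dx":-0.9,"dy":0.4,"dz":0,"ax":0,"ay":0,"az":0},{"dx":-0.9,"dy":0.4,"dz":0,"ax":0,"ay":0,"az":0},{"dx":-0.9,"dy":0.4,"dz":0,"ax":0,"ay":0,"az":0},{"dx":-0.9,"dy":0.4,"dz":0,"ax":0,"ay":0,"az":0},{"dx":-0.9,"dy":0.4,"dz":0,"ax":0,"ay":0,"az":0},{"dx":-0.9,"dy":0.4,"dz":0,"ax":0,"ay":0,"az":0},{"dx":0,"dy":0,"dz":0,"ax":0,"ay":0,"az":0},{"dx":0,"dy":0,"dz":0,"ax":0,"ay":0,"az":0},{"dx":0,"dy":0,"dz":0,"ax":0,"ay":0,"az":0}]' >/dev/null; python3 st.py
python3 - <<'E'
from workcell import bot
import cv2,pickle
p=bot.camera('wrist'); pickle.dump(p,open('wrist12.pkl','wb')); cv2.imwrite('pics/wrist12.png',p['img'][:,:,::-1])
cv2.imwrite('pics/wrist12z.png',cv2.resize(p['img'][180:380,360:620,::-1],None,fx=3,fy=3,interpolation=2))
E
```

```text
t 14.4 ledge xy [ 3.  28.4] z 220.7 yaw err -0.002 tz [-0.002 -0.    -1.   ] F [-0.2  0.5  0.1] g -0.0002
F ledge -0.3206719494975456 0.47575995060037224 0.09503431038358087
```

View pics/wrist12.png

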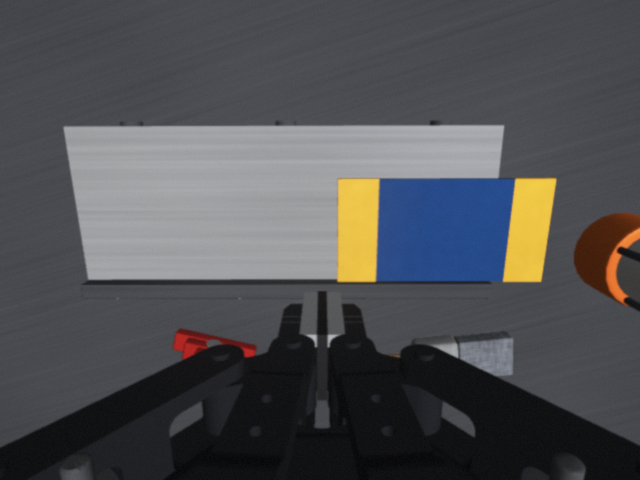

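View pics/wrist12z.png

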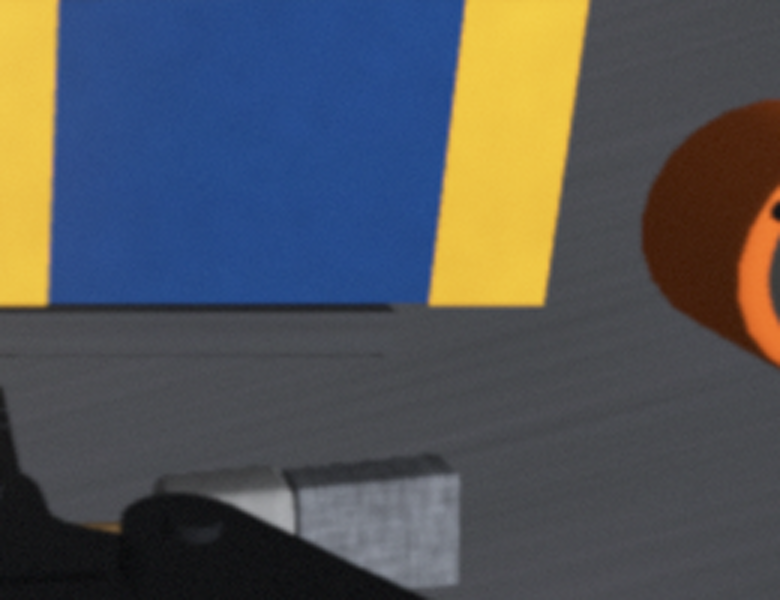

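```bash
python3 - <<'E'
from h import *
W=pickle.load(open('wrist12.pkl','rb'));im=W['img'].astype(float)
led=[0.53720918,0.04232853,-0.28469509];c,s=np.cos(led[2]),np.sin(led[2])
g=im[...,2]
def L(px,z):
    d=ray(W,px,z)[:2]-led[:2]; return (1e3*np.array([c*d[0]+s*d[1],-s*d[0]+c*d[1]])).round(2)
def edge(col,r0,r1,ch):
    v=im[r0:r1,col-3:col+4,:].mean(1) if ch is None else im[r0:r1,col-3:col+4,ch].mean(1)
    d=abs(np.diff(v)); return r0+.5+(d*np.arange(len(d))).sum()/d.sum() if d.sum() else None
for col in (390,420,450,480): print(col,'near',L((col,edge(col,173,184,0)),.046),'far',L((col,edge(col,277,284,2)),.046),'ledge',L((col,edge(col,120,131,1)),.04))
for col in (348,365,525,540): print(col,'yel near',L((col,edge(col,173,184,2)),.046),'yel far',L((col,edge(col,277,287,0)),.046))
for col in (100,200,300): print(col,'ledge/fence',L((col,edge(col,276,284,1)),.04),L((col,edge(col,120,131,1)),.04))
print(L((555.5,178),.046),L((543,282),.046),L((515,178),.046),L((504,126),.04))
E
```

```text
390 near [-31.86  77.38] far [48.61 80.71] ledge [-69.41  76.81]
420 near [-31.81  99.49] far [ 48.68 104.4 ] ledge [-69.37  98.63]
450 near [-31.81 121.62] far [ 48.74 128.1 ] ledge [-69.49 120.44]
480 near [-31.78 143.75] far [ 48.83 151.81] ledge [-69.46 142.28]
348 yel near [-32.24  46.42] yel far [49.41 47.57]
365 yel near [-32.19  58.94] yel far [49.46 61.  ]
525 yel near [-32.03 176.95] yel far [ 49.61 187.51]
540 yel near [-31.97 188.04] yel far [ 49.36 199.35]
100 ledge/fence [  49.25 -151.98] [ -69.68 -134.47]
200 ledge/fence [ 49.17 -71.19] [-69.63 -61.44]
300 ledge/fence [49.22  9.33] [-69.38  11.35]
[-31.62 199.55] [ 50.03 201.83] [-31.68 169.6 ] [-68.65 159.85]
```

The near edge sits at x=−31.8 along its whole length (−32 expected when flush) and parallel to the ledge. The end is at y≈200. Handing in.

```bash
python3 -c "
from workcell import bot
print(bot.job_done())"; python3 st.py
```

```text
the job is handed in; nothing more can be done
None
the job is handed in; nothing more can be done
```

The plate is flat against the fence and its lantern end hangs 40 mm past the end of the ledge. That puts the whole yellow band plus about 10 mm of blue outside. I handed the job in at about 14.5 s.

**What I did:** I pushed with shut fingertips. First I pushed the plate back against the fence, where it met about 9.5 N of resistance. Then I pushed it about 141 mm from its rear end towards the lantern. The hand then backed off and rose to about 0.22 m, clear of everything.

**Last checks (wrist camera):**
- **Against the fence:** the plate's near edge is at x = −31.8 to −32.2 mm along its whole length, where −32 means flush. It runs parallel to the ledge.
- **Overhang:** the plate's lantern end is at y ≈ 200 mm, and the ledge ends at 160 mm.
- **Forces:** highest reading I took was about 12 N at the wrist.
- **Bystanders:** the lantern, can, magnet and brush stand where they did, judged by eye from the pictures.

**Disagreement:** a fit from the scene camera alone suggested the plate was about 0.02 rad askew and 3–4 mm off in x. The fence probably hid the plate's far corner in that view. The wrist and side views both showed it square, so I went with them.

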